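# Fill the gaps in the paste-jar row

## Robot

A 7-joint arm with a two-finger parallel gripper is mounted at the origin on the work surface. World frame = base frame: x ahead of the robot, y to its left, z up, the work surface at z = 0. Lengths are in m, angles in rad, forces in N, time in s.
With the tool pointing down it reaches from about 0.4 to 0.85 m from the base axis. Payload 4.5 kg.
Tool frame: the origin (TCP) lies at the very end of the fingers, on their centre line; the grasp point (between the pads) lies 19 mm behind it (r.grip_depth is the distance from the TCP to the grasp point, in m); z points along the fingers, x is the direction in which the jaws open and shut, and the axes are right-handed (so a half turn about z gives the same grasp; the last joint's range is limited). The gripper opens to 88 mm and grips with 3 to 60 N. Pads are 18 mm wide; open, the fingers measure 123 mm over their backs; the gripper's body (75 mm by 187 mm) begins 45 mm behind the grasp point.
Start: joints at [-1.108, 0.689, -0.195, 1.565, 0.157, 0.902, -0.215], TCP at [0.26, 0.568, 0.203] pointing down, gripper open.
Joint ranges: [-3.01, 3.01], [-0.46, 2.08], [-1.47, 1.51], [0.13, 2.56], [-1, 4.14], [0.04, 2.09], [-2.66, 2.66]. Speed limits (rad/s): [2.57, 2.57, 3.14, 3.14, 3.14, 3.14, 3.14].

## Interface

Orientations are given as a unit quaternion [x, y, z, w].
In Python, from plant import r gives the robot as it stands. The module is installed in compiled form; this text tells all that it offers.
- The arm moves only by the shell command python3 -m jog 'ROWS' [FORCE]. ROWS is JSON, a list of rows, each a list of 5 numbers: the shift along the tool's x, y, z in units of 1 m (1.0 is 1 m), then the turn about the tool's z in units of 360 degrees (1.0 is 360 degrees), then the closure, from 0 (fully open) to 1 (shut). In form: [[dx, dy, dz, yaw, fingers], ...]. A call has 1 to 20 rows; each row shifts and turns the commanded pose from where the row before left it, along the tool's axes as they then stand; what a row does not reach is not made up. A row lasts 1/10 s, in which the tool goes at most 50 mm and 8.59 degrees, less where a joint would pass 70% of its speed; a pose out of reach is approached as far as the arm can. A call with a number of a shift or a turn outside -1 to 1 is refused whole. A call with a gripper value outside its range is refused whole. The fingers move at their own pace and stop on an object; FORCE is the grip in N (left out, the last holds). Time passes only in rows, so rows that do not move let the fingers close. It gives the time, the measured TCP pose, the force and the opening at its end, in the units of the state.
- r.get_state(): the state, without advancing time (a new reading comes with each control period).
- r.snapshot(name): name is "side" or "top" or "wrist"; returns the picture (400x640x3 uint8, red, green, blue); there is no depth.
- r.get_calibration(name): a dict with "mtx" (3x3 intrinsics, pixels), "dist" ([k1, k2, p1, p2, k3] as OpenCV has them; the pictures are not rectified), "R" (3x3) and "t" (3): a world point X has camera coordinates R X + t. Camera axes: x right, y down, z forward; pixel columns grow to the right and rows downward; lengths in m; the calibration is good to about 2 mm. A picture is of the moment at which its call begins: read the wrist's pose just before it. get_calibration takes no time and is no camera call; for the wrist camera it gives the pose at the moment of the call.
- r.finish_job(): hands the job in, once; it reports no verdict.
Trained networks look in the newest picture that a camera, given by its name, has taken for a name from the list of things; names that differ only in an ending like _2 or _b are one class to them, and where a whole thing is asked for, a point or a joint stands for the part that bears it (a point fixed in the world has none). Each returns a list of dicts, best first, with "score" (0 to 1); they miss things now and then, are a little off and sometimes report something else, mostly with a low value. They report only what shows in the picture. A call takes as long as a camera call. They do not tell look-alikes from the thing itself.
- r.cut_out(thing, camera): "pixels" (400x640 bool, what is visible of it) and "rect" ([left, top, right, bottom] in pixels, round what is visible of it).
The state is a dict: "clock": time; "q": joint angles; "qd": joint speeds; "joint_torque": joint torques, N m; "tool_pos": TCP position; "eef_rot": TCP orientation; "contact_force": force on the tool from outside, world axes, zero at the start; "moment": the same for the moment, N m; "opening": opening from 0.0 (shut) to 1.0 (fully open).
Only numpy, scipy, OpenCV 4.12 (cv2) and the standard library are available. Lean on these libraries where they do the work, as an engineer would, in place of code of your own. Each camera call takes 0.05 s, during which the arm holds its last target.

## Task

On the stationery shop's display shelf a row of four paste jars has two empty places. Take the two loose jars of the same size from the counter and set one upright in the middle of each empty place, so that the four stand in one neat row, putting each down gently instead of dropping it. Leave the jars already in the row, the tall glue bottle and the low wide tub where they are.

Things in the scene. Friction and masses are not known exactly. Their poses are not given: they have to be found in the camera images.
- jar_a_center (a point): one of the two loose jars standing on the counter, white plastic paste jar with a yellow band and a flat screw lid of the same width: a plain round cylinder 52 mm across and 80 mm tall, about 0.2 kg. The point is at its centre, 40 mm above its underside, z up. Either jar may go to either empty place
- jar_b_center (a point): the other loose jar on the counter, the same in every way (white plastic paste jar with a yellow band and a flat screw lid of the same width: a plain round cylinder 52 mm across and 80 mm tall, about 0.2 kg). The point is at its centre, 40 mm above its underside, z up
- gap_1_spot (a point): an empty place in the row on the shelf: a thin dark ring 58 mm across drawn flat on the grey board, a blank white price ticket on the shelf edge before it. The row's four places are 84 mm apart on the middle line of the board; any two may be empty. The point is the ring's centre, on the board's top; x points to the shelf's back (away from the robot), y along the row, z up
- gap_2_spot (a point): the other empty place on the same shelf board, with the same ring and ticket and the same axes; the point is the centre of its ring, on the board's top
- shelf: fixed low white and grey display shelf on the counter, tape rolls on its lower board. Its upper board is 370 mm wide (y) and 170 mm deep (x), flat on top, 100 mm above the counter, with nothing standing up at its edges. Place and yaw vary (up to 0.2 rad). Origin: centre of its underside, on the counter; x to its back, z up
- row_1_center (a point): a jar of the same kind (52 mm across, 80 mm tall) already standing, loose, in its place in the row on the shelf. The point is at its centre, 40 mm above its underside, z up. A bystander: leave it where it is
- row_2_center (a point): the other jar (52 mm across, 80 mm tall) already standing, loose, in the row on the shelf. The point is at its centre, 40 mm above its underside, z up. A bystander: leave it where it is
- tub_center (a point): low wide tub on the counter, white with a yellow band, 68 mm across and 48 mm tall. The point is at its centre, 24 mm above its underside, z up. A bystander: leave it where it is
- bottle_center (a point): tall slim glue bottle with a pointed nozzle on the counter, white with a yellow band, 44 mm across and 140 mm tall. The point is at its centre, 70 mm above its underside, z up. A bystander: leave it where it is
There are look-alikes about, which are no part of the job. What is shaped like the part that bears row_2_center but black or brown is not meant. Leave any purple look-alike of the part that bears jar_a_center alone.

How it is judged:
At the end, for the whole second after the job is handed in: One loose jar stands in each of the two empty places, its centre within 18 mm of the middle of the ring, upright within 10 degrees, resting on the board; the two jars already in the row stand upright within 20 mm of where they were ((((horizontal distance between jar_a_center and gap_1_spot below 0.018 m and z of jar_a_center in the frame of gap_1_spot between 0.032 and 0.048 m) and (horizontal distance between jar_b_center and gap_2_spot below 0.018 m and z of jar_b_center in the frame of gap_2_spot between 0.032 and 0.048 m)) or ((horizontal distance between jar_a_center and gap_2_spot below 0.018 m and z of jar_a_center in the frame of gap_2_spot between 0.032 and 0.048 m) and (horizontal distance between jar_b_center and gap_1_spot below 0.018 m and z of jar_b_center in the frame of gap_1_spot between 0.032 and 0.048 m))) and angle between each of jar_a_center, jar_b_center, row_1_center, row_2_center's own z axis and vertical below 0.17 rad and distance of each of row_1_center, row_2_center from where it was at the start of the episode below 0.02 m); the robot touches nothing.
It fails at once if a jar already in the row is shifted more than 20 mm or tipped ((distance of row_1_center from where it was at the start of the episode above 0.02 m or angle between row_1_center's own z axis and vertical above 0.5 rad) or (distance of row_2_center from where it was at the start of the episode above 0.02 m or angle between row_2_center's own z axis and vertical above 0.5 rad)).
It fails at once if the bottle or the tub is shifted more than 30 mm or tipped ((distance of bottle_center from where it was at the start of the episode above 0.03 m or angle between bottle_center's own z axis and vertical above 0.5 rad) or (distance of tub_center from where it was at the start of the episode above 0.03 m or angle between tub_center's own z axis and vertical above 0.5 rad)).
It fails at once if a jar is dropped or slammed onto the shelf (faster than 0.5 m/s within the last 15 mm) ((horizontal distance between jar_a_center and gap_1_spot below 0.06 m and z of jar_a_center in the frame of gap_1_spot between 0 and 0.055 m and linear speed of jar_a above 0.5 m/s) or (horizontal distance between jar_a_center and gap_2_spot below 0.06 m and z of jar_a_center in the frame of gap_2_spot between 0 and 0.055 m and linear speed of jar_a above 0.5 m/s) or (horizontal distance between jar_b_center and gap_1_spot below 0.06 m and z of jar_b_center in the frame of gap_1_spot between 0 and 0.055 m and linear speed of jar_b above 0.5 m/s) or (horizontal distance between jar_b_center and gap_2_spot below 0.06 m and z of jar_b_center in the frame of gap_2_spot between 0 and 0.055 m and linear speed of jar_b above 0.5 m/s)).
It also fails if it takes over 56 s, if anything falls off the work surface, if the arm or the gripper's body presses on something with over 40 N, if the wrist force passes 120 N, or if a joint passes its speed limit or range.

## Working session

There is one attempt and no reset: what is moved stays moved. The work goes in short steps, Python scripts to look and compute and a shell command to move; the robot and the scene stay as the last step left them, time stands still between calls to the robot, and variables do not carry over. Pictures are saved under pics/ and viewed, and the job is handed in when it is done.

```bash
mkdir -p pics
python3 - <<'E'
from plant import r
import cv2,numpy as np
s=r.get_state();print(s)
for n in("side","top"):
    im=r.snapshot(n);cv2.imwrite(f"pics/{n}0.png",im[:,:,::-1])
    c=r.get_calibration(n);print(n,c)
    for t in("jar_a_center","gap_1_spot","row_1_center","shelf","tub_center","bottle_center"):
        try:
            for d in r.cut_out(t,n):print(t,round(d["score"],2),d["rect"],int(d["pixels"].sum()))
        except Exception as e:print(t,e)
print(r.get_state()["clock"],r.grip_depth)
E
```

```text
{'clock': 0.0, 'q': array([-1.10816614,  0.68995265, -0.19451269,  1.56630977,  0.15731492,
        0.9025045 , -0.21510954]), 'qd': array([-1.21205094e-03,  1.26532974e-03, -9.21974613e-04,  1.50257931e-05,
        6.38049295e-04, -6.51941678e-04,  7.82495270e-05]), 'joint_torque': array([-6.40791368e-04, -5.27580142e+01, -1.26677424e+00, -1.53427094e+01,
       -5.25935018e-02,  6.69177927e-03,  1.58212583e-04]), 'tool_pos': array([0.25965137, 0.56776673, 0.20173874]), 'eef_rot': array([ 8.41348416e-01,  5.40492413e-01, -7.07885794e-04,  5.40606603e-04]), 'contact_force': array([ 0.04001392, -0.63597244,  0.92028019]), 'moment': array([ 0.01178647, -0.03302735,  0.00980323]), 'opening': 0.997373396743891}
side {'mtx': array([[445.36130202,   0.        , 318.01949877],
       [  0.        , 445.36130202, 194.01335014],
       [  0.        ,   0.        ,   1.        ]]), 'dist': array([-0.09870302,  0.        ,  0.        ,  0.        ,  0.        ]), 'R': array([[ 0.88463219, -0.46609729,  0.01338638],
       [-0.33372823, -0.6529293 , -0.67993293],
       [ 0.32565526,  0.59702314
[... 575 characters left out ...]
0532],
       [  0.        ,   0.        ,   1.        ]]), 'dist': array([-0.15086338,  0.        ,  0.        ,  0.        ,  0.        ]), 'R': array([[ 0.02877642, -0.99955498, -0.00785812],
       [-0.99036239, -0.02744452, -0.13575394],
       [ 0.13547787,  0.0116889 , -0.99071142]]), 't': array([0.07171635, 0.57587233, 1.20820166])}
jar_a_center 0.9 [400.2, 137.0, 425.7, 164.0] 459
jar_a_center 0.59 [390.6, 172.8, 416.4, 196.6] 441
gap_1_spot 0.59 [292.2, 214.2, 318.1, 238.6] 459
row_1_center 0.66 [221.3, 200.4, 247.2, 228.6] 502
shelf 0.59 [177.0, 175.6, 334.6, 263.2] 9039
tub_center 0.87 [389.0, 238.2, 412.3, 266.6] 645
bottle_center 0.91 [464.7, 231.3, 491.7, 249.5] 397
0.7 0.0187
```

Run:
```python
import cv2
a=cv2.imread("pics/side0.png");cv2.imwrite("pics/side0c.png",cv2.resize(a[100:400,190:530],None,fx=2.3,fy=2,interpolation=cv2.INTER_CUBIC)[:600])
a=cv2.imread("pics/top0.png");cv2.imwrite("pics/top0c.png",cv2.resize(a[90:310,160:530],None,fx=2.1,fy=2.1,interpolation=cv2.INTER_CUBIC))
```

```text
(no output)
```

View pics/side0c.png

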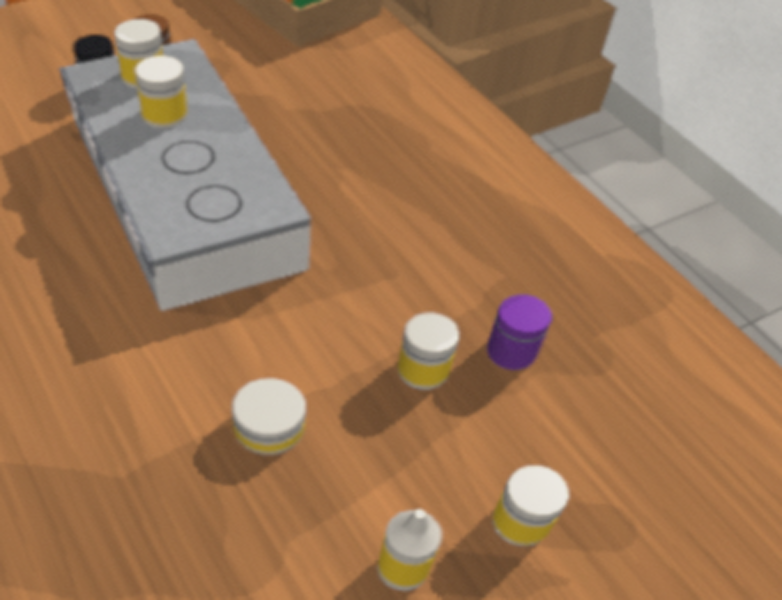

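View pics/top0c.png

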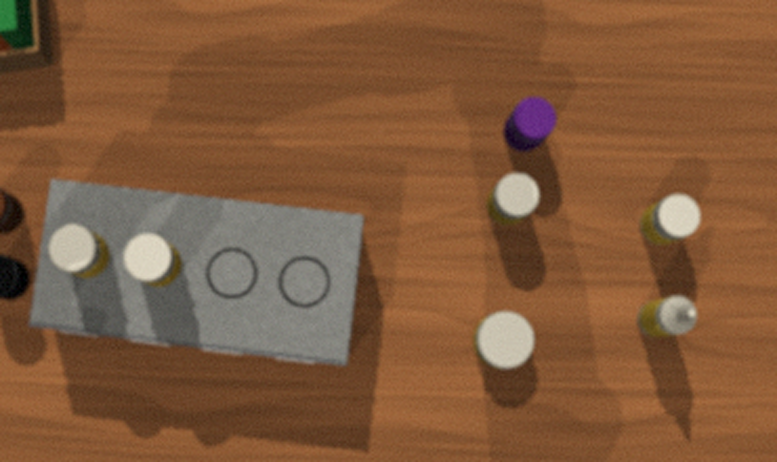

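View pics/side0.png

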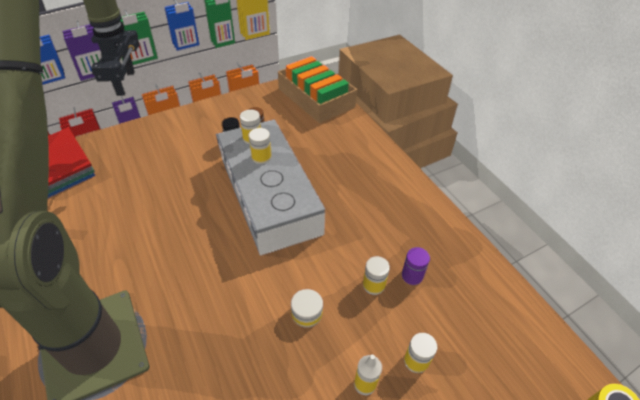

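View pics/top0.png

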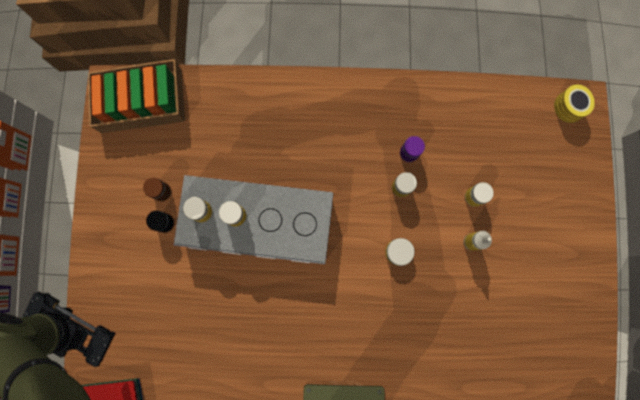

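The top picture shows white jars with yellow bands at (405,183) and (481,194). There is a purple look-alike at (413,149), the tub at (400,252) and the bottle at (480,240). The row jars are at (195,208) and (230,213), with empty rings at (270,219) and (305,224). Black and brown look-alikes stand beyond the shelf at (160,221) and (157,188). The two white/yellow jars on the counter are the loose ones, because the purple one is excluded and the tub and bottle have other shapes.

Next I'll triangulate the lid and ring centres.

```bash
cat > h.py <<'E'
from plant import r
import cv2,numpy as np
from scipy.optimize import least_squares
def proj(c,X):
    return cv2.projectPoints(np.atleast_2d(np.array(X,float)),cv2.Rodrigues(c["R"])[0],c["t"],c["mtx"],c["dist"])[0][:,0]
def tri(cs,ps):
    f=lambda X:np.concatenate([proj(c,X)[0]-p for c,p in zip(cs,ps)])
    s=least_squares(f,[.6,0,.1]);return s.x,np.abs(s.fun).max()
def plane(c,p,z):
    u=cv2.undistortPoints(np.array([[p]],float),c["mtx"],c["dist"])[0,0]
    d=c["R"].T@np.array([u[0],u[1],1]);o=-c["R"].T@c["t"]
    return o+d*(z-o[2])/d[2]
def lid(im,x,y,w=17):
    # bright unsaturated blob near x,y
    x0,y0=int(x-w),int(y-w);sub=im[y0:int(y+w),x0:int(x+w)]
    hsv=cv2.cvtColor(sub,cv2.COLOR_RGB2HSV)
    m=((hsv[...,2]>165)&(hsv[...,1]<45)).astype(np.uint8)
    n,l,s,c=cv2.connectedComponentsWithStats(m)
    k=1+np.argmax(s[1:,4]);cn=cv2.findContours((l==k).astype(np.uint8),0,1)[0][0]
    (cx,cy),ax,an=cv2.fitEllipse(cn)
    return np.array([cx+x0,cy+y0]),ax,s[k,4]
def ring(im,x,y,w=18):
    pass
E
python3 - <<'E'
from h import *
S=cv2.imread("pics/side0.png")[:,:,::-1].copy();T=cv2.imread("pics/top0.png")[:,:,::-1].copy()
cs=[r.get_calibration(n) for n in("side","top")]
P={"jar1":((377,267),(405,183)),"jar2":((422,346),(481,194)),"tub":((307,303),(400,252)),"row_in":((260,136),(230,213)),"row_out":((250,118),(195,208))}
for k,(a,b) in P.items():
    pa,axa,na=lid(S,*a);pb,axb,nb=lid(T,*b)
    X,e=tri(cs,[pa,pb]);print(k,pa.round(1),np.round(axa,1),pb.round(1),np.round(axb,1),X.round(4),round(e,2))
for k,a,b in(("g_in",(272,178.5),(270,219.5)),("g_out",(283.2,201.5),(305,224))):
    X,e=tri(cs,[a,b]);print(k,X.round(4),round(e,2), [plane(c,p,.1).round(4)for c,p in zip(cs,(a,b))])
X,e=tri(cs,[(369.5,372),(483,240)]);print("bottle",X,e)
X,e=tri(cs,[(417.5,252),(414,146)]);print("purple",X,e)
# shelf corners in top
for p in((186,177),(333,192),(326,263),(175,245)):print(plane(cs[1],p,.1).round(3))
E
```

```text
jar1 [377.5 266.1] [18.2 22.2] [406.  182.1] [18.1 18.6] [ 0.6166 -0.1393  0.0782] 0.27
jar2 [423.5 345.1] [23.  26.5] [482.8 192.4] [17.7 18.7] [ 0.5969 -0.3348  0.0778] 0.42
tub [306.5 303.2] [26.8 30. ] [400.5 251.4] [24.5 25.1] [ 0.4463 -0.1322  0.0451] 0.32
row_in [259.1 134.1] [13.2 19.9] [229.6 211.8] [21.3 21.8] [0.5202 0.2764 0.1784] 0.41
row_out [249.1 115.5] [11.1 18.6] [193.8 207.5] [19.9 21.2] [0.5268 0.3597 0.1781] 0.12
g_in [0.5127 0.1919 0.0998] 0.49 [array([0.5139, 0.1914, 0.1   ]), array([0.5116, 0.1922, 0.1   ])]
g_out [0.5045 0.1071 0.1017] 0.6 [array([0.5065, 0.1082, 0.1   ]), array([0.5032, 0.1076, 0.1   ])]
bottle [ 0.47621181 -0.3316181   0.08200868] 0.03927798645895564
purple [ 0.70659943 -0.1572704   0.0945668 ] 0.7945529434840637
[0.61  0.404 0.1  ]
[0.583 0.042 0.1  ]
[0.412 0.055 0.1  ]
[0.443 0.421 0.1  ]
```

Both loose jars triangulate to z≈0.078 at the lid, and the rings to z≈0.10. I'll lift and move over the gaps for a wrist-camera check.

```bash
python3 -m jog '[[0,0,-0.04,0,0],[0,0,-0.04,0,0],[-0.023,0.0334,-0.004,0,0],[-0.023,0.0334,-0.004,0,0],[-0.023,0.0334,-0.004,0,0],[-0.023,0.0334,-0.004,0,0],[-0.023,0.0334,-0.004,0,0],[-0.023,0.0334,-0.004,0,0],[-0.023,0.0334,-0.004,0,0],[-0.023,0.0334,-0.004,0,0],[-0.023,0.0334,-0.004,0,0],[-0.023,0.0334,-0.004,0,0],[-0.023,0.0334,-0.004,0,0],[-0.023,0.0334,-0.004,0,0],[0,0,0,0,0]]' 20
python3 - <<'E'
from h import *
c=r.get_calibration("wrist")
im=r.snapshot("wrist");cv2.imwrite("pics/w1.png",im[:,:,::-1])
print(c["mtx"],c["dist"],-c["R"].T@c["t"],c["R"])
for t in("gap_1_spot","row_1_center"):
    for d in r.cut_out(t,"wrist"):print(t,d["score"],d["rect"])
print(proj(c,[[.513,.192,.1],[.5055,.108,.1],[.5202,.2764,.18]]))
E
```

```text
clock: 2.2
tool_pos: [0.5129, 0.1438, 0.3309]
eef_rot: [0.844, 0.536, 0.0, 0.002]
contact_force: [-0.7, 0.2, 0.2]
opening: 1.001
[[291.43028609   0.         318.73437776]
 [  0.         291.43028609 198.58124367]
 [  0.           0.           1.        ]] [0.01823703 0.         0.         0.         0.        ] [0.4370206  0.17862875 0.51277259] [[ 0.42649864  0.9044864  -0.00180552]
 [ 0.85676887 -0.40335665  0.32132619]
 [ 0.2899069  -0.1385921  -0.94696685]]
gap_1_spot 0.57 [276.5, 149.6, 315.1, 188.2]
row_1_center 0.74 [390.4, 100.6, 451.7, 152.7]
[[350.83732355 146.83334897]
 [295.21169827 167.05573816]
 [430.55205589 131.13679049]]
```

View pics/w1.png

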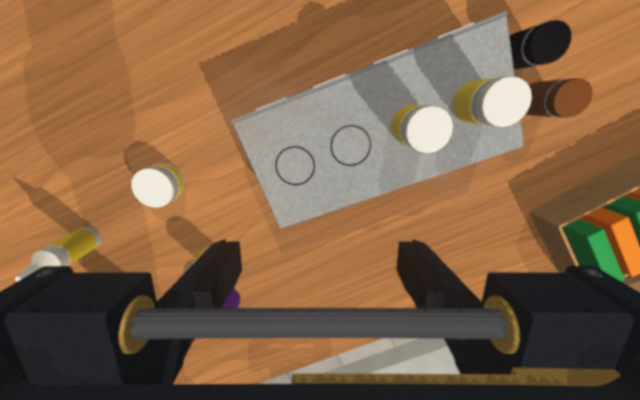

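The wrist view shows the empty rings at (295,165) and (351,145), within about 2 px of the predictions. I take gap_out ≈ (0.5045,0.1075) and gap_in ≈ (0.512,0.192). Now I'll turn the jaws clear of the purple jar and the bottle.

```bash
python3 -m jog '[[0,0,0,0.0236,0],[0,0,0,0.0236,0],[0,0,0,0.0236,0],[0,0,0,0.0236,0],[0,0,0,0.0236,0],[0,0,0,0.0236,0],[0,0,0,0.0236,0],[0,0,0,0.0236,0],[0,0,0,0.0236,0],[0,0,0,0.0236,0],[0,0,0,0.0236,0],[0,0,0,0.0236,0],[0,0,0,0.0236,0],[0,0,0,0.0236,0],[0,0,0,0.0236,0],[0,0,0,0,0]]'
cat > d.py <<'E'
import sys
from h import *
# world target x y z [yaw deg] -> tool deltas
s=r.get_state();q=s["eef_rot"];from scipy.spatial.transform import Rotation as Ro
R=Ro.from_quat(q).as_matrix();t=np.array([float(v) for v in sys.argv[1:4]])
d=R.T@(t-s["tool_pos"]);yaw=np.degrees(np.arctan2(R[1,0],R[0,0]))
print("tool delta",d.round(4),"norm",np.linalg.norm(d).round(3),"yaw",yaw.round(1),"tilt",np.degrees(np.arccos(-R[2,2])).round(2),"pos",s["tool_pos"].round(4),"q7",s["q"][6].round(2))
if len(sys.argv)>4:print("turn units",((yaw-float(sys.argv[4]))/360))
E
python3 d.py 0.6166 -0.1393 0.20
```

```text
clock: 3.95
tool_pos: [0.5086, 0.1529, 0.3302]
eef_rot: [0.858, -0.514, -0.001, 0.0]
contact_force: [-0.6, 0.6, -0.4]
opening: 1.003
tool delta [0.3087 0.0427 0.13  ] norm 0.338 yaw -61.8 tilt 0.06 pos [0.5086 0.1529 0.3302] q7 -1.24
```

```bash
python3 -m jog '[[0.0386,0.0053,0.01,0,0],[0.0386,0.0053,0.01,0,0],[0.0386,0.0053,0.01,0,0],[0.0386,0.0053,0.01,0,0],[0.0386,0.0053,0.01,0,0],[0.0386,0.0053,0.01,0,0],[0.0386,0.0053,0.01,0,0],[0.0386,0.0053,0.01,0,0],[0,0,0,0,0],[0,0,0,0,0]]'
python3 d.py 0.6166 -0.1393 0.20
python3 - <<'E'
from h import *
c=r.get_calibration("wrist")
im=r.snapshot("wrist");cv2.imwrite("pics/w2.png",im[:,:,::-1])
X=[[.6166,-.1393,.08],[.5969,-.3348,.08],[.6166,-.1393,.04]]
print(proj(c,X))
for d in r.cut_out("jar_a_center","wrist"):print(d["score"],d["rect"])
E
```

```text
clock: 4.95
tool_pos: [0.6169, -0.1411, 0.2499]
eef_rot: [0.858, -0.514, -0.001, -0.0]
contact_force: [-0.5, 2.1, -0.2]
opening: 1.002
tool delta [-0.0016 -0.0006  0.0499] norm 0.05 yaw -61.9 tilt 0.1 pos [ 0.6169 -0.1411  0.2499] q7 -0.69
[[317.07875156 170.48029731]
 [438.34642985 249.91904444]
 [317.29604416 163.84532346]]
0.94 [294.9, 141.4, 337.0, 193.2]
0.9 [342.5, 86.4, 393.4, 132.9]
```

View pics/w2.png

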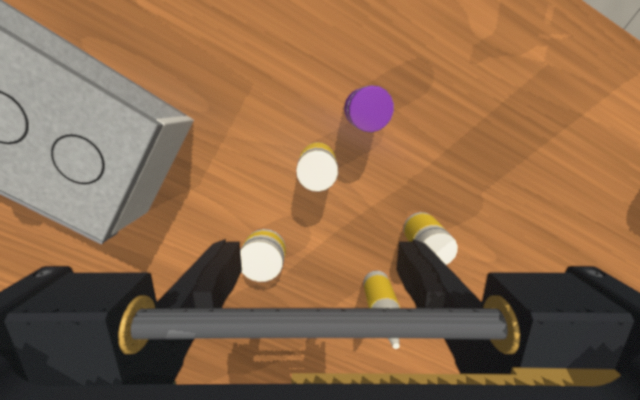

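The jar 1 lid is at (317,171), against a predicted (317,170.5). It has a white lid and yellow band, and the purple one at (370,108) stays clear. The picture serves as the confirmation, so I'm descending.

```bash
python3 - <<'E'
import cv2
a=cv2.imread("pics/w2.png");cv2.imwrite("pics/w2c.png",cv2.resize(a[70:280,230:480],None,fx=2.8,fy=2.8,interpolation=cv2.INTER_CUBIC))
E
python3 -m jog '[[-0.0016,-0.0006,0.03,0,0],[0,0,0.035,0,0],[0,0,0.035,0,0],[0,0,0.035,0,0],[0,0,0.03,0,0],[0,0,0.025,0,0],[0,0,0.021,0,0],[0,0,0,0,0],[0,0,0,0,0]]'
python3 d.py 0.6166 -0.1393 0.038
```

```text
clock: 5.95
tool_pos: [0.6175, -0.1384, 0.0402]
eef_rot: [0.858, -0.514, 0.0, -0.001]
contact_force: [-0.1, -0.6, 0.1]
opening: 0.999
tool delta [0.0004 0.0012 0.0022] norm 0.003 yaw -61.9 tilt 0.06 pos [ 0.6175 -0.1384  0.0402] q7 -0.61
```

View pics/w2c.png

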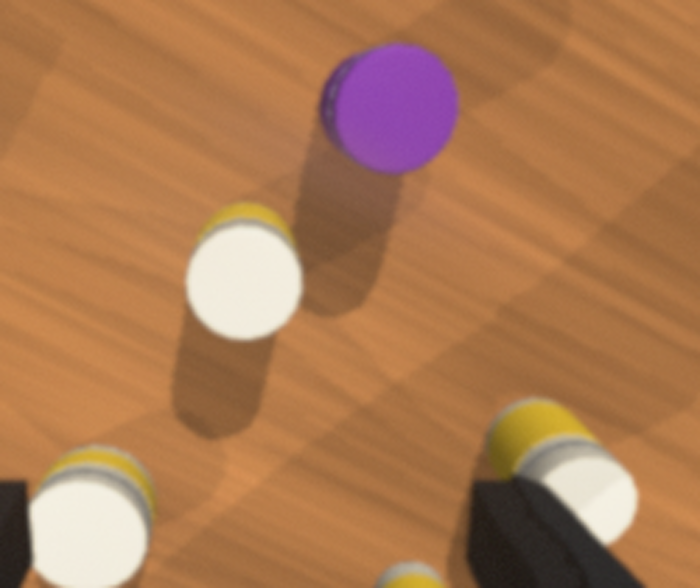

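The crop confirms the white jar with a yellow band. Closing the gripper.

```bash
python3 -m jog '[[0,0,0,0,1],[0,0,0,0,1],[0,0,0,0,1],[0,0,0,0,1],[0,0,0,0,1],[0,0,0,0,1]]' 20
python3 d.py 0.6166 -0.1393 0.04
```

```text
clock: 6.55
tool_pos: [0.6169, -0.1398, 0.0398]
eef_rot: [0.857, -0.515, -0.0, -0.0]
contact_force: [-1.0, 1.2, 3.1]
opening: 0.576
tool delta [-0.0006  0.0001 -0.0002] norm 0.001 yaw -62.0 tilt 0.03 pos [ 0.6169 -0.1398  0.0398] q7 -0.61
```

```bash
python3 -m jog '[[0,0,-0.015,0,1],[0,0,-0.03,0,1],[0,0,-0.04,0,1],[0,0,-0.045,0,1],[0,0,-0.045,0,1],[0,0,-0.045,0,1],[0,0,0,-0.0236,1],[0,0,0,-0.0236,1],[0,0,0,-0.0236,1],[0,0,0,-0.0236,1],[0,0,0,-0.0236,1],[0,0,0,-0.0236,1],[0,0,0,-0.0236,1],[0,0,0,0,1]]'
python3 d.py 0.512 0.192 0.25 -4.7
```

```text
clock: 7.95
tool_pos: [0.6164, -0.1407, 0.26]
eef_rot: [1.0, -0.022, -0.0, 0.0]
contact_force: [-0.1, -0.6, -2.4]
opening: 0.574
tool delta [-0.1191 -0.3277  0.01  ] norm 0.349 yaw -2.6 tilt 0.01 pos [ 0.6164 -0.1407  0.26  ] q7 0.15
turn units 0.00594777310542672
```

```bash
python3 -m jog '[[-0.0132,-0.0364,0,0,1],[-0.0132,-0.0364,0,0,1],[-0.0132,-0.0364,0,0,1],[-0.0132,-0.0364,0,0,1],[-0.0132,-0.0364,0,0,1],[-0.0132,-0.0364,0,0,1],[-0.0132,-0.0364,0,0,1],[-0.0132,-0.0364,0,0,1],[-0.0132,-0.0364,0,0,1],[0,0,0,0.006,1],[0,0,0,0,1]]'
python3 d.py 0.512 0.192 0.185
python3 - <<'E'
from h import *
T=r.snapshot("top");cv2.imwrite("pics/t2.png",T[:,:,::-1])
c=r.get_calibration("wrist");im=r.snapshot("wrist");cv2.imwrite("pics/w3.png",im[:,:,::-1])
X=[[.512,.192,.1],[.5045,.1075,.1],[.5202,.2764,.18]]
print(proj(c,X).round(1))
E
```

```text
clock: 9.05
tool_pos: [0.5122, 0.1934, 0.2598]
eef_rot: [0.999, -0.041, 0.0, 0.0]
contact_force: [0.2, -0.1, -1.9]
opening: 0.576
tool delta [-0.0001  0.0014  0.0748] norm 0.075 yaw -4.8 tilt 0.02 pos [0.5122 0.1934 0.2598] q7 -0.47
[[318.4 172.6]
 [318.2 236.6]
 [319.5  96.8]]
```

View pics/w3.png

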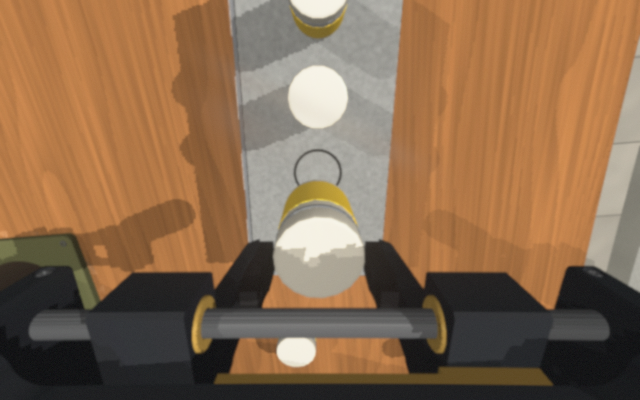

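Jar 1 is held, and the ring at (318,172) matches the prediction of (318,172.6). Descending slowly at the end.

```bash
python3 -m jog '[[0,0.0014,0.025,0,1],[0,0,0.025,0,1],[0,0,0.025,0,1],[0,0,0.02,0,1],[0,0,0.01,0,1],[0,0,0.006,0,1],[0,0,0.003,0,1],[0,0,0.002,0,1],[0,0,0,0,1],[0,0,0,0,1]]'
python3 d.py 0.512 0.192 0.1405
```

```text
clock: 10.15
tool_pos: [0.513, 0.1913, 0.1441]
eef_rot: [0.999, -0.041, 0.001, -0.0]
contact_force: [0.3, 0.5, -2.1]
opening: 0.58
tool delta [-0.0011 -0.0007  0.0036] norm 0.004 yaw -4.7 tilt 0.07 pos [0.513  0.1913 0.1441] q7 -0.45
```

```bash
python3 -m jog '[[-0.001,0,0.002,0,1],[0,0,0.001,0,1],[0,0,0.001,0,1],[0,0,0,0,1]]'; python3 -m jog '[[0,0,0.001,0,1],[0,0,0.001,0,1],[0,0,0,0,1]]'
```

```text
clock: 10.55
tool_pos: [0.5115, 0.1913, 0.1398]
eef_rot: [0.999, -0.041, -0.0, -0.0]
contact_force: [-0.4, 0.5, 0.9]
opening: 0.578
clock: 10.85
tool_pos: [0.5115, 0.1916, 0.1395]
eef_rot: [0.999, -0.041, 0.0, -0.001]
contact_force: [-4.7, -1.2, 17.3]
opening: 0.577
```

It touched the board at the expected height. Relieve slightly, release and retreat upward.

```bash
python3 -m jog '[[0,0,-0.001,0,1],[0,0,0,0,0.35],[0,0,0,0,0.25],[0,0,0,0,0.1],[0,0,0,0,0],[0,0,0,0,0],[0,0,-0.02,0,0],[0,0,-0.04,0,0],[0,0,-0.045,0,0],[0,0,-0.04,0,0],[0,0,0,0,0]]'
python3 d.py 0.5969 -0.3348 0.28 -62
python3 - <<'E'
from h import *
im=r.snapshot("wrist");cv2.imwrite("pics/w4.png",im[:,:,::-1])
T=r.snapshot("top");S=r.snapshot("side");cv2.imwrite("pics/t4.png",T[:,:,::-1]);cv2.imwrite("pics/s4.png",S[:,:,::-1])
E
```

```text
clock: 11.95
tool_pos: [0.5152, 0.1923, 0.2889]
eef_rot: [0.999, -0.041, 0.005, -0.003]
contact_force: [0.6, -0.0, -0.3]
opening: 0.998
tool delta [0.1248 0.5186 0.0073] norm 0.533 yaw -4.7 tilt 0.67 pos [0.5152 0.1923 0.2889] q7 -0.47
turn units 0.15909350069659836
```

View pics/w4.png

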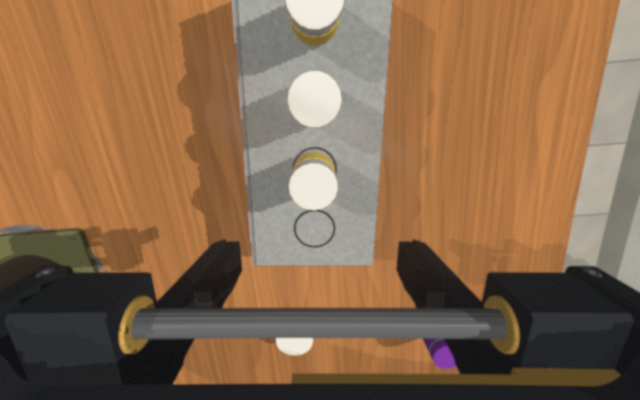

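The jar stands upright in the inner ring, with its lid at (313,186). Now jar 2.

```bash
python3 -m jog '[[0.0096,0.0399,0,0,0],[0.0096,0.0399,0,0,0],[0.0096,0.0399,0,0,0],[0.0096,0.0399,0,0,0],[0.0096,0.0399,0,0,0],[0.0096,0.0399,0,0,0],[0.0096,0.0399,0,0,0],[0.0096,0.0399,0,0,0],[0.0096,0.0399,0,0,0],[0.0096,0.0399,0,0,0],[0.0096,0.0399,0,0,0],[0.0096,0.0399,0,0,0],[0.0096,0.0399,0,0,0],[0,0,0,0.0227,0],[0,0,0,0.0227,0],[0,0,0,0.0227,0],[0,0,0,0.0227,0],[0,0,0,0.0227,0],[0,0,0,0.0227,0],[0,0,0,0.0227,0]]'
python3 -m jog '[[0,0,0,0,0]]'
python3 d.py 0.5969 -0.3348 0.04
python3 - <<'E'
from h import *
c=r.get_calibration("wrist")
im=r.snapshot("wrist");cv2.imwrite("pics/w5.png",im[:,:,::-1])
print(proj(c,[[.5969,-.3348,.08],[.476,-.332,.14]]))
for d in r.cut_out("jar_a_center","wrist"):print(d["score"],d["rect"])
E
```

```text
clock: 14.1
tool_pos: [0.5925, -0.3354, 0.2807]
eef_rot: [0.856, -0.517, -0.002, 0.0]
contact_force: [-0.0, -0.0, 0.2]
opening: 1.001
clock: 14.2
tool_pos: [0.5926, -0.3354, 0.2809]
eef_rot: [0.857, -0.515, -0.002, 0.0]
contact_force: [0.1, -0.0, -0.1]
opening: 1.002
tool delta [ 0.0023 -0.0048  0.2409] norm 0.241 yaw -61.9 tilt 0.26 pos [ 0.5926 -0.3354  0.2809] q7 -0.42
[[319.93243482 162.1954214 ]
 [272.4516705  255.0389165 ]]
0.91 [210.2, 0.3, 265.8, 41.8]
```

View pics/w5.png

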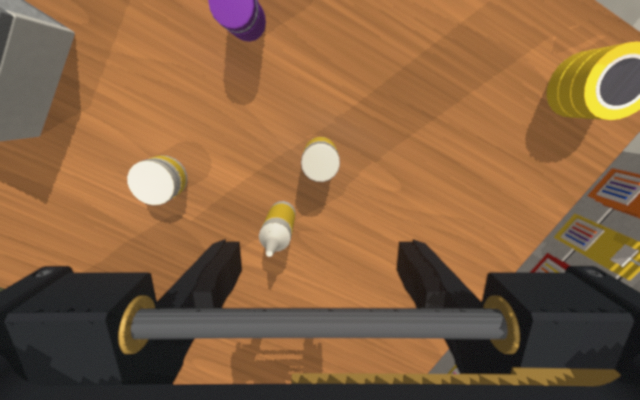

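The lid at (320,162) matches the prediction. White with a yellow band, it is the second loose jar. The network's hit at (238,20) is the purple look-alike, so I ignore it. The bottle at (275,238) is clear of the gripper body.

```bash
python3 -m jog '[[0.0023,-0.0048,0.03,0,0],[0,0,0.035,0,0],[0,0,0.035,0,0],[0,0,0.035,0,0],[0,0,0.035,0,0],[0,0,0.03,0,0],[0,0,0.025,0,0],[0,0,0.016,0,0],[0,0,0,0,0],[0,0,0,0,0]]'
python3 d.py 0.5969 -0.3348 0.04
python3 -m jog '[[0,0,0,0,1],[0,0,0,0,1],[0,0,0,0,1],[0,0,0,0,1],[0,0,0,0,1],[0,0,0,0,1]]' 20
python3 d.py 0.5969 -0.3348 0.04
```

```text
clock: 15.3
tool_pos: [0.5992, -0.3362, 0.043]
eef_rot: [0.858, -0.514, 0.0, -0.0]
contact_force: [0.3, -0.2, 0.4]
opening: 0.998
tool delta [-0.0023  0.0014  0.003 ] norm 0.004 yaw -61.9 tilt 0.05 pos [ 0.5992 -0.3362  0.043 ] q7 -0.34
clock: 15.9
tool_pos: [0.5989, -0.3354, 0.0428]
eef_rot: [0.858, -0.514, -0.0, -0.0]
contact_force: [-1.6, 0.8, 2.0]
opening: 0.567
tool delta [-0.0014  0.0015  0.0028] norm 0.003 yaw -61.9 tilt 0.04 pos [ 0.5989 -0.3354  0.0428] q7 -0.34
```

```bash
python3 -m jog '[[0,0,-0.015,0,1],[0,0,-0.03,0,1],[0,0,-0.04,0,1],[0,0,-0.045,0,1],[0,0,-0.045,0,1],[0,0,-0.045,0,1],[0,0,0,-0.0227,1],[0,0,0,-0.0227,1],[0,0,0,-0.0227,1],[0,0,0,-0.0227,1],[0,0,0,-0.0227,1],[0,0,0,-0.0227,1],[0,0,0,-0.0227,1],[0,0,0,0,1]]'
python3 d.py 0.5045 0.1075 0.26 -4.7
```

```text
clock: 17.3
tool_pos: [0.5984, -0.3363, 0.2631]
eef_rot: [0.999, -0.041, 0.0, 0.0]
contact_force: [-0.4, -0.9, -1.1]
opening: 0.564
tool delta [-0.13   -0.4346  0.003 ] norm 0.454 yaw -4.7 tilt 0.02 pos [ 0.5984 -0.3363  0.2631] q7 0.42
turn units -4.11003826563425e-05
```

```bash
python3 -m jog '[[-0.0118,-0.0395,0,0,1],[-0.0118,-0.0395,0,0,1],[-0.0118,-0.0395,0,0,1],[-0.0118,-0.0395,0,0,1],[-0.0118,-0.0395,0,0,1],[-0.0118,-0.0395,0,0,1],[-0.0118,-0.0395,0,0,1],[-0.0118,-0.0395,0,0,1],[-0.0118,-0.0395,0,0,1],[-0.0118,-0.0395,0,0,1],[-0.0118,-0.0395,0,0,1],[0,0,0,0,1],[0,0,0,0,1]]'
python3 d.py 0.5045 0.1075 0.1425
python3 - <<'E'
from h import *
c=r.get_calibration("wrist");im=r.snapshot("wrist");cv2.imwrite("pics/w6.png",im[:,:,::-1])
print(proj(c,[[.512,.192,.18],[.5045,.1075,.1],[.5202,.2764,.18]]).round(1))
E
```

```text
clock: 18.6
tool_pos: [0.5049, 0.1087, 0.263]
eef_rot: [0.999, -0.041, 0.0, 0.0]
contact_force: [-0.1, -0.9, -1.2]
opening: 0.563
tool delta [-0.0004  0.0012  0.1205] norm 0.12 yaw -4.7 tilt 0.04 pos [0.5049 0.1087 0.263 ] q7 -0.32
[[319.3  98.4]
 [318.8 173.1]
 [320.9 -20.2]]
```

View pics/w6.png

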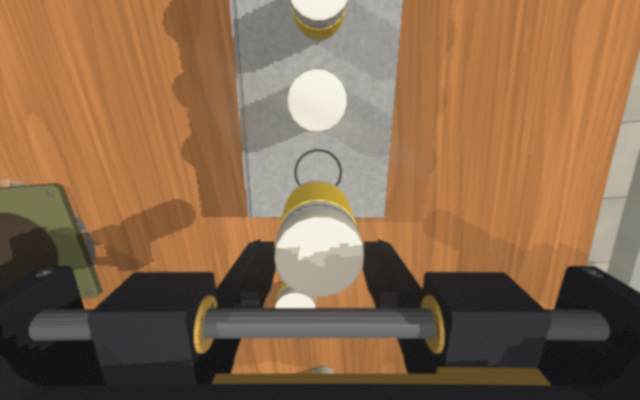

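The ring at (318,172) matches the prediction, and the placed jar's lid at (317,100) is within about 2 mm. Descending.

```bash
python3 -m jog '[[0,0.0012,0.025,0,1],[0,0,0.025,0,1],[0,0,0.025,0,1],[0,0,0.02,0,1],[0,0,0.01,0,1],[0,0,0.006,0,1],[0,0,0.003,0,1],[0,0,0.002,0,1],[0,0,0,0,1],[0,0,0,0,1]]'
python3 d.py 0.5045 0.1075 0.1425
```

```text
clock: 19.65
tool_pos: [0.5054, 0.1067, 0.1471]
eef_rot: [0.999, -0.041, 0.001, -0.0]
contact_force: [-0.1, -0.1, -1.8]
opening: 0.567
tool delta [-0.0009 -0.0007  0.0046] norm 0.005 yaw -4.7 tilt 0.07 pos [0.5054 0.1067 0.1471] q7 -0.29
```

```bash
python3 -m jog '[[-0.001,-0.0005,0.002,0,1],[0,0,0.001,0,1],[0,0,0.001,0,1],[0,0,0,0,1]]'; python3 -m jog '[[0,0,0.001,0,1],[0,0,0,0,1],[0,0,0,0,1]]'
```

```text
clock: 20.05
tool_pos: [0.5039, 0.1074, 0.1427]
eef_rot: [0.999, -0.041, -0.0, -0.0]
contact_force: [-0.8, -0.6, 2.2]
opening: 0.566
clock: 20.35
tool_pos: [0.5039, 0.1075, 0.1424]
eef_rot: [0.999, -0.041, 0.0, -0.0]
contact_force: [-2.4, 0.4, 9.5]
opening: 0.569
```

```bash
python3 -m jog '[[0,0,-0.0005,0,1],[0,0,0,0,0.35],[0,0,0,0,0.25],[0,0,0,0,0.1],[0,0,0,0,0],[0,0,0,0,0],[0,0,-0.02,0,0],[0,0,-0.04,0,0],[0,0,-0.045,0,0],[0,0,-0.045,0,0],[0,0,0,0,0],[0,0.05,0,0,0],[0,0.05,0,0,0],[0,0.05,0,0,0],[0,0.05,0,0,0],[0,0,0,0,0],[0,0,0,0,0]]'
python3 - <<'E'
from h import *
T=r.snapshot("top");S=r.snapshot("side");W=r.snapshot("wrist")
for n,i in(("t9",T),("s9",S),("w9",W)):cv2.imwrite(f"pics/{n}.png",i[:,:,::-1])
o=np.hstack([cv2.resize(T[150:290,160:350],None,fx=2,fy=2),cv2.resize(S[90:230,190:380],None,fx=2,fy=2)])
cv2.imwrite("pics/end.png",o[:,:,::-1])
cs=[r.get_calibration(n) for n in("side","top")]
for X in([.512,.192,.18],[.5045,.1075,.18],[.5202,.2764,.18],[.5268,.3597,.18]):
    pp=[]
    for im,c in zip((S,T),cs):
        p=proj(c,X)[0]
        try:pp.append(lid(im,*p)[0])
        except Exception as e:print(e)
    print(X,[p.round(1) for p in pp], tri(cs,pp) if len(pp)==2 else "")
E
```

```text
clock: 22.05
tool_pos: [0.487, -0.0933, 0.2915]
eef_rot: [0.999, -0.043, -0.0, -0.0]
contact_force: [0.7, 0.3, -0.4]
opening: 0.997
[0.512, 0.192, 0.18] [array([258.6, 138.8]), array([267.1, 216.8])] (array([0.49712936, 0.18628947, 0.24163626]), np.float64(3.6413948070965603))
[0.5045, 0.1075, 0.18] [array([267.5, 194. ]), array([305. , 221.4])] (array([0.489138  , 0.1119374 , 0.13580236]), np.float64(7.56533574643322))
[0.5202, 0.2764, 0.18] [array([262.4, 131.6]), array([229.5, 211.9])] (array([0.52310462, 0.27399663, 0.18618744]), np.float64(2.4804311903120606))
[0.5268, 0.3597, 0.18] [array([249.3, 115.5]), array([193.6, 207.4])] (array([0.52723697, 0.36022894, 0.17741921]), np.float64(0.2084232729294513))
```

View pics/end.png

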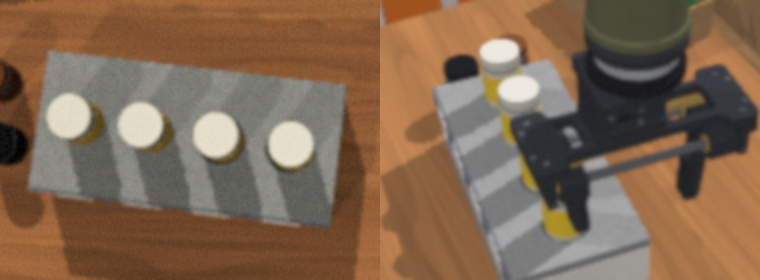

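View pics/s9.png

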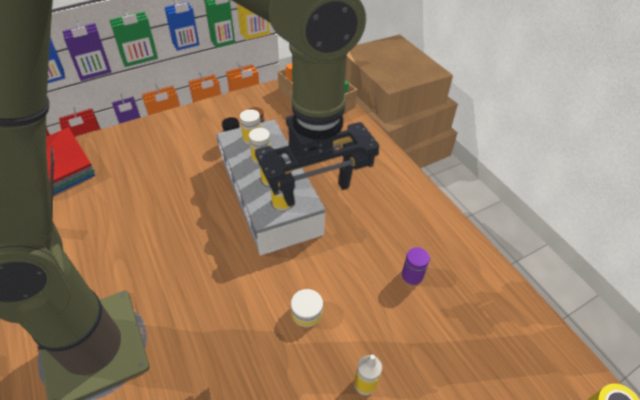

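All four jars stand in a row in the top view. The gripper blocks the side view, so I'll move aside and measure once more.

```bash
python3 -m jog '[[0.03,0.04,0,0,0],[0.03,0.04,0,0,0],[0.03,0.04,0,0,0],[0.03,0.04,0,0,0],[0,0.04,0,0,0],[0,0,0,0,0]]'
python3 - <<'E'
from h import *
T=r.snapshot("top");S=r.snapshot("side")
o=np.hstack([cv2.resize(T[150:290,160:350],None,fx=2,fy=2),cv2.resize(S[90:230,190:380],None,fx=2,fy=2)])
cv2.imwrite("pics/end2.png",o[:,:,::-1])
cs=[r.get_calibration(n) for n in("side","top")]
for X in([.512,.192,.18],[.5045,.1075,.18],[.5202,.2764,.18],[.5268,.3597,.18]):
    pp=[]
    for im,c in zip((S,T),cs):
        p=proj(c,X)[0]
        pp.append(lid(im,*p,w=14)[0])
    print(X,[p.round(1) for p in pp],[proj(c,X)[0].round(1) for c in cs],tri(cs,pp),plane(cs[1],pp[1],.18).round(4))
print(r.get_state()["clock"],r.get_state()["qd"].round(3))
E
```

```text
clock: 22.8
tool_pos: [0.5895, -0.3073, 0.2908]
eef_rot: [0.999, -0.044, -0.001, 0.002]
contact_force: [0.2, -1.0, -0.2]
opening: 0.999
[0.512, 0.192, 0.18] [array([272.8, 154.3]), array([267.1, 216.8])] [array([269.1, 154.9]), array([266.6, 216. ])] (array([0.51473019, 0.18930128, 0.18154122]), np.float64(2.245006572955276)) [0.5102 0.1908 0.18  ]
[0.5045, 0.1075, 0.18] [array([283. , 177.3]), array([305.1, 221.4])] [array([281. , 178.3]), array([304.1, 220.4])] (array([0.50481363, 0.10421437, 0.18527353]), np.float64(1.3542241548248057)) [0.5024 0.1053 0.18  ]
[0.5202, 0.2764, 0.18] [array([260.5, 132.3]), array([229.5, 211.9])] [array([258.7, 133.7]), array([229.6, 211.3])] (array([0.52114373, 0.27500857, 0.18442229]), np.float64(1.3657312491631046)) [0.5189 0.2766 0.18  ]
[0.5268, 0.3597, 0.18] [array([249.1, 116.4]), array([193.6, 207.4])] [array([248.9, 114.9]), array([193.6, 207.3])] (array([0.52728078, 0.3612646 , 0.17396119]), np.float64(0.02231042103281311)) [0.5266 0.3597 0.18  ]
22.9 [-0.032 -0.02  -0.036  0.018 -0.009  0.    -0.002]
```

View pics/end2.png

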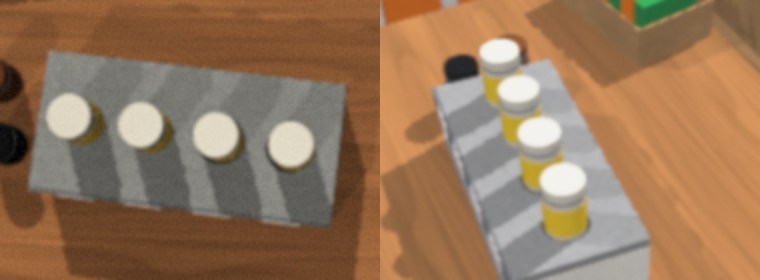

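Both views show four upright jars in one row. The placed ones are within about 4 mm of their ring centres, and the robot is clear. Handing in.

```bash
python3 -m jog '[[0,0,0,0,0],[0,0,0,0,0],[0,0,0,0,0]]'; python3 -c "
from plant import r
print(r.finish_job())"
```

```text
clock: 23.2
tool_pos: [0.5914, -0.2994, 0.2923]
eef_rot: [0.999, -0.04, 0.0, -0.0]
contact_force: [-0.4, -0.5, 0.8]
opening: 0.997
the job is handed in; nothing more can be done
None
```

I put the two loose white and yellow jars into the two empty rings, the inner one first and then the outer one. Each was lowered slowly until it touched the board (readings of 17 N and 10 N), then released. I handed the job in at 23.2 s, with the gripper open and clear.

**What the last checks showed:**
- **Placed jars:** the top and side pictures show four upright jars in one row. The placed jars measured within about 4 mm of their ring centres, against the 18 mm allowed.
- **Row jars:** both measured within about 2 mm of where they started in the horizontal plane.
- **Tub, bottle and purple jar:** the last full side picture, taken after the second jar was released, showed them where they were at the start.

**Checks that disagreed:**
- **Lid fits:** in the last side picture the fits for three jars were 1–2 px off, probably because neighbouring lids were cut into the crop. Their heights came out 2–5 mm high, and the far row jar's about 6 mm low. The top view agreed with the expected positions.
- **Jar detector:** in one wrist picture it reported only the purple look-alike, so I ignored that and used my own triangulated position.

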